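Seat a blank in the bench jig and clamp it with the cam lever

TASK

Push the loose wooden blank along the fence of the clamping jig until its end butts against the jig's end stop; then, with one finger against the side of its arm, swing the cam lever round until the cam clamps the blank firmly against the fence. Only push: do not lift the blank, leave the glue bottle, mug and tape roll where they are, and finish clear of everything with the blank still clamped.

Things in the scene. Friction and masses are not known exactly. Their poses are not given: they have to be found in the camera images.
- jig: fixed plywood base 235 (x) x 350 (y) x 18 mm. Origin on the bench surface; z up, +y along the fence; base spans x -125 to 110, y -145 to 205 mm. Dark wood fence on the far side, y -135 to 195 mm, top at height 50 mm; with its pad, its inner face is at x = 75 mm and it is 34 mm thick. Dark wood end stop: inner face (looking to +y) at y = -100 mm, x 15 to 75, 28 thick, top at height 50 mm
- pad: black rubber strip, 10 x 295 x 24 mm, lining the fence's inner face; origin in the middle of its face, at height 34 mm. Spring-backed: it gives up to 4 mm towards the fence, 5 N per mm, so the cam can clamp the blank
- corner (a point): inner corner where fence and end stop meet, on the base's top surface (height 18 mm); axes as the jig's. The blank belongs here: fully seated its centre is at x = -25, y = 100 mm from this point
- blank: loose light-wood stave 50 (x) x 200 (y) x 28 mm, about 0.2 kg, flat on the base (heights 18 to 46 mm) between fence and cam, along the fence, 1 to 5 mm off it and 30 to 80 mm short of the end stop. Origin: centre of its underside; axes as the jig's. Slides when pushed on its +y end face; passes the open cam freely
- pivot (a point): vertical pivot axis of the cam lever, fixed on the jig at x = -10, y = 0 mm of the jig, at height 36 mm; axes as the jig's
- lever_end (a point): centre of the round end (26 mm diameter, heights 24 to 48 mm) of the lever's arm, 108 mm from the pivot axis, at height 36 mm; moves with the lever, its +x axis points outward along the arm. The arm is a light-wood bar 18 mm wide, heights 26 to 46 mm, reaching straight out from the pivot
- lever: the cam lever, light wood: an eccentric disc (the cam, 28 mm radius, centre 10 mm off the pivot, heights 22 to 46 mm) with a straight arm; origin on the pivot axis at height 18 mm, x axis along the arm
- lever_turn (a joint): lever angle, rad, growing clockwise from above: 0 open, 2.09 end of travel. In jig axes the arm points at angle 3.665 minus this from +x towards +y: at 0.52 along -x (away from the blank), at 2.09 along +y (parallel to the fence). Starts 0 to 0.45; stiff (about 2 N at the arm's end, 5 to 15 N when clamping), stays where left. Cam reaches a seated blank at about 1.3, clamps firmly from 1.6 on
- glue: white glue bottle with orange cap, 60 mm diameter, 170 mm high, loose; origin at the centre of its underside; leave alone
- mug: blue mug, 80 mm diameter, 90 mm high, loose; origin at the centre of its underside; leave alone
- tape: roll of tape lying flat, 100 mm diameter, 25 mm high, loose, to the left of the jig; origin at the centre of its underside; leave alone
There are look-alikes about, which are no part of the job. Several things have the shape of the blank; the one meant has the colours described above.

How it is judged:
By the outcome, as a careful person would: the job done as asked, in the order asked, and still so for the second after the job is handed in, with the robot touching nothing.
It also fails if it takes over 51 s, if anything falls off the work surface, if the arm or the gripper's body presses on something with over 40 N, if the wrist force passes 120 N, or if a joint passes its speed limit or range.

ROBOT

A 6-joint arm with a two-finger parallel gripper is mounted at the origin on the work surface. World frame = base frame: x ahead of the robot, y to its left, z up, the work surface at z = 0. Lengths are in m, angles in rad, forces in N, time in s.
With the tool pointing down it reaches from about 0.35 to 0.775 m from the base axis. Payload 7.3 kg.
Tool frame: the origin (TCP) lies on the centre line of the jaws, within the pads' length; the fingertips stand 11 mm ahead of it and the grasp point (between the pads) lies 8 mm behind it; y points along the fingers, z is the direction in which the jaws open and shut, and the axes are right-handed (so a half turn about y gives the same grasp; the last joint's range is limited). The gripper opens to 92 mm and grips with 3 to 60 N. Pads are 19 mm wide; open, the fingers measure 130 mm over their backs; the gripper's body (75 mm by 190 mm) begins 47 mm behind the grasp point.
Start: joints at [-1.31, 0.342, 1.524, -0, 1.275, -0.146], TCP at [0.208, -0.482, 0.238] pointing down, gripper open.
Joint ranges: [-2.53, 2.53], [-0.77, 2.02], [0.04, 2.7], [-1, 4.14], [0.28, 2.66], [-3.11, 3.11]. Speed limits (rad/s): [2.57, 2.57, 3.14, 3.14, 3.14, 3.14].

INTERFACE

Orientations are given as [roll, pitch, yaw] about the fixed x, y, z axes, in that order (R = Rz(yaw) Ry(pitch) Rx(roll)).
In Python, from cell import robot, cams gives the robot as it stands.
- The arm moves only by the tool apply_moves, never from a script. Its argument "plan" is a list of rows, each a list of 7 numbers: the shift along the tool's x, y, z in m, then the turn, a rotation vector about the tool's x, y, z in degrees, then the gripper command: -1 is fully open, 1 is shut, values between are in proportion. A call has exactly 5 rows; each row is the pose to reach, as a shift and turn from the pose commanded when the call began, along the tool's axes at that moment; what a row does not reach only later rows make up. A row lasts 1/8 s, in which the tool goes at most 62.5 mm and 10.7 degrees, less where a joint would pass 70% of its speed; a pose out of reach is approached as far as the arm can. A call with a gripper value outside its range is refused whole. The fingers move at their own pace and stop on an object; "squeeze" is the grip in N (left out, the last holds). Time passes only in rows, so rows that repeat a pose let the fingers close, or fill a call up. It gives the time, the measured TCP pose, the force and the opening at its end, in the units of the state.
- robot.observe(): the state, without advancing time (a new reading comes with each control period).
- cams.read_camera(name): name is "scene" or "top"; returns the picture (480x640x3 uint8, blue, green, red); there is no depth.
- cams.calibration(name): a dict with "fx", "fy", "cx", "cy" (pixels), "extrinsics" (4x4, takes a point from world to camera coordinates). Camera axes: x right, y up, looking along -z (the intrinsics and any distortion apply to the point x, -y, -z); pixel columns grow to the right and rows downward; lengths in m; the calibration is good to about 2 mm. A picture is of the moment at which its call begins. calibration takes no time and is no camera call.
- robot.hand_in(): hands the job in, once; it reports no verdict.
The state is a dict: "time": time; "qpos": joint angles; "qvel": joint speeds; "joint_efforts": joint torques, N m; "tool_pos": TCP position; "tool_rot": TCP orientation; "contact_force": force on the tool from outside, world axes, zero at the start; "torque": the same for the moment, N m; "opening": finger opening in m.
Only numpy, scipy, OpenCV 4.12 (cv2) and the standard library are available. Lean on these libraries where they do the work, as an engineer would, in place of code of your own. Each camera call takes 0.05 s, during which the arm holds its last target. There are 200 camera calls.

## Working session

There is one attempt and no reset: what is moved stays moved. The work goes in short steps, Python scripts to look and compute and a tool call to move; the robot and the scene stay as the last step left them, time stands still between calls to the robot, and variables do not carry over. Pictures are saved under pics/ and viewed, about 8 in all and at most 12, crops included, and the job is handed in when it is done.

Besides the shell and the picture viewer there is one more tool, called after "Emit:" by a JSON object that holds its "method" and its "body". apply_moves: Moves the arm, as the interface text tells. Its arguments: {"type":"object","properties":{"plan":{"type":"array","items":{"type":"array","items":{"type":"number"}}},"squeeze":{"type":"number"}},"required":["plan"]}

```bash
ls; mkdir -p pics
python3 - <<'E'
from cell import robot,cams
import cv2,numpy as np
for n in("scene","top"):
    cv2.imwrite(f"pics/{n}0.png",cams.read_camera(n)); c=cams.calibration(n); print(n,c["fx"],c["fy"],c["cx"],c["cy"],{k:v for k,v in c.items() if k not in("fx","fy","cx","cy","extrinsics")}); print(np.round(c["extrinsics"],4).tolist())
s=robot.observe();print(s)
E
```

```text
pics
scene 462.7358730690472 462.7358730690472 320.81266183453124 236.2680695952838 {}
[[0.4339, 0.9009, 0.01, -0.2641], [-0.662, 0.3113, 0.6818, 0.3529], [0.6111, -0.3025, 0.7315, -1.421], [0.0, 0.0, 0.0, 1.0]]
top 440.0592098864385 440.0592098864385 315.454289385953 247.7826265827466 {}
[[0.0157, -0.9994, 0.0294, -0.028], [0.9915, 0.0194, 0.1287, -0.604], [-0.1292, 0.0271, 0.9913, -1.0843], [0.0, 0.0, 0.0, 1.0]]
{'time': 0.1, 'qpos': array([-1.31000997e+00,  3.42594911e-01,  1.52490351e+00, -4.56354595e-05,
        1.27541476e+00, -1.46011439e-01]), 'qvel': array([ 1.55868460e-03,  1.89249709e-04, -4.90176829e-03,  2.02552123e-03,
        1.47242066e-03, -2.77634973e-06]), 'joint_efforts': array([ 1.39638294e-03, -4.32001805e+01, -2.44695801e+01,  7.18713831e-02,
        5.25778206e-02, -3.83973736e-05]), 'tool_pos': array([ 0.20763893, -0.48181572,  0.23715091]), 'tool_rot': array([-1.57210916e+00,  1.48951058e-04, -2.73478165e+00]), 'contact_force': array([-1.23309176,  0.35105416, -0.7593885 ]), 'torque': array([-0.01550848,  0.02677149, -0.01223804]), 'opening': 0.09187612744669434}
```

View pics/scene0.png

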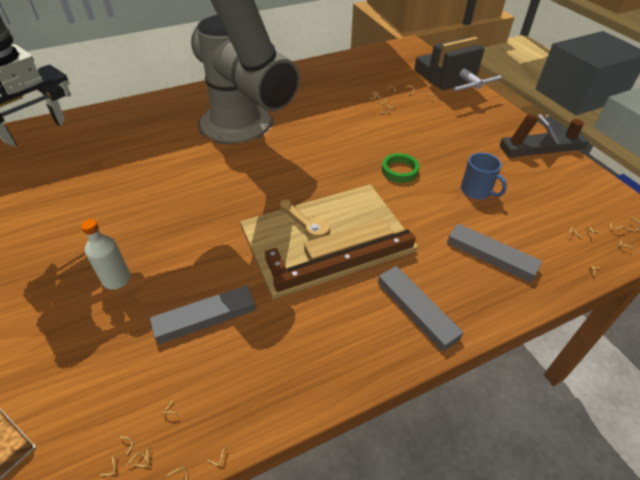

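View pics/top0.png

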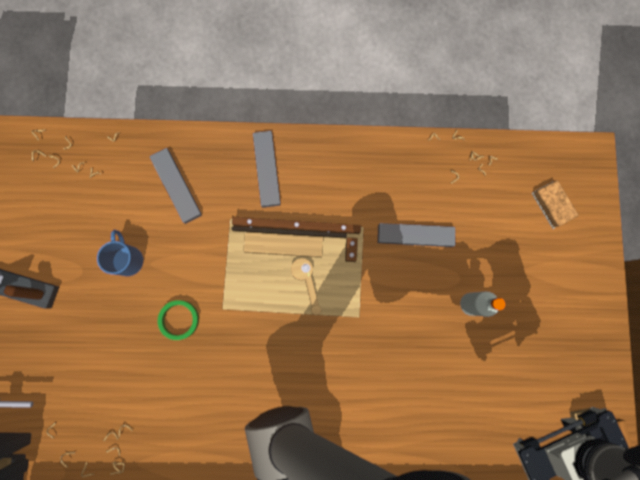

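The blank is the light-wood stave on the jig at about top (283,245). The three grey staves, at top (175,185), (266,168) and (416,235), are look-alikes by shape only. Cam pivot is near (305,268), and the arm end near (313,308). The end stop is at (352,248). I'll check this in a close crop.

Run:
```python
import cv2
i=cv2.imread("pics/top0.png")[207:325,215:371]
cv2.imwrite("pics/crop1.png",cv2.resize(i,None,fx=5,fy=5,interpolation=cv2.INTER_CUBIC))
```

```text
(no output)
```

View pics/crop1.png

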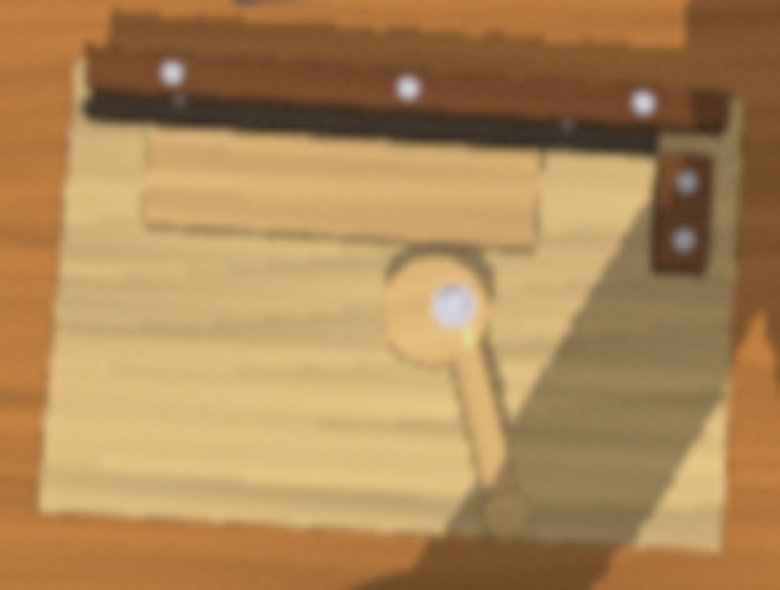

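The crop shows the light-wood blank between the black pad and the cam, confirming the choice: its corners are crop (147,127), (545,150), (535,247) and (145,225). The pivot is at (453,305), the lever end at (505,512) and the inner face of the stop at about x=658.

```bash
cat > h.py <<'E'
import numpy as np,cv2
from cell import robot,cams
def ray(n,uv,z):
    c=cams.calibration(n);E=c["extrinsics"];R=E[:3,:3];o=-R.T@E[:3,3]
    d=R.T@np.array([(uv[0]-c["cx"])/c["fx"],-(uv[1]-c["cy"])/c["fy"],-1]);return o+d*(z-o[2])/d[2]
def proj(n,p):
    c=cams.calibration(n);E=c["extrinsics"];q=E[:3,:3]@p+E[:3,3];return np.array([c["cx"]-c["fx"]*q[0]/q[2],c["cy"]+c["fy"]*q[1]/q[2]])
def fit(J,W):
    J=np.array(J);W=np.array(W);a,b=J.mean(0),W.mean(0);A,B=J-a,W-b
    t=np.arctan2((A[:,0]*B[:,1]-A[:,1]*B[:,0]).sum(),(A*B).sum());R=np.array([[np.cos(t),-np.sin(t)],[np.sin(t),np.cos(t)]])
    return t,R,b-R@a
E
python3 - <<'E'
from h import *
f=lambda x,y,z:ray("top",(215+x/5-.4,207+y/5-.4),z)[:2]
L=[(38,512,.018,-.125,.205),(720,550,.018,-.125,-.145),(742,97,.018,.11,-.145),(75,62,.018,.11,.205),(453,305,.048,-.01,0)]
W=[f(*l[:3]) for l in L];J=[l[3:] for l in L]
t,R,p=fit(J,W);print("yaw",t,"org",p);print("res",np.round([1e3*(R.T@(w-p)-j) for w,j in zip(W,J)],1).tolist())
for n,c in dict(b=[(147,127),(545,150),(535,247),(145,225)]).items():
    q=np.array([R.T@(f(*k,.046)-p) for k in c]);print(n,np.round(q*1e3,1).tolist(),q.mean(0))
print("stop",[np.round(1e3*(R.T@(f(*k,.05)-p)),1).tolist() for k in [(658,150),(655,270),(712,152)]])
e=R.T@(f(505,512,.048)-p);print("lever",e,"ang",np.arctan2(e[1],e[0]+.01)%(2*np.pi),np.hypot(e[0]+.01,e[1]))
# glue, mug, tape
for n,(u,v),z in[("glue",(478,303),.08),("mug",(115,257),.09),("tape",(179,320),.02)]:
    w=ray("top",(u,v),z)[:2];print(n,w,R.T@(w-p))
c=cams.calibration("top")
E
```

```text
yaw -0.0381067720414753 org [0.56229689 0.00741502]
res [[0.6, -0.5], [-0.1, 1.5], [0.7, -0.4], [-1.4, -0.8], [0.2, 0.1]]
b [[72.1, 160.3], [72.1, -42.2], [22.1, -39.7], [22.0, 157.5]] [0.04707068 0.05896135]
stop [[74.8, -99.5], [13.5, -100.7], [75.4, -127.1]]
lever [-0.111486   -0.03162623] ang 3.443686063894348 0.10629970588266843
glue [ 0.47064951 -0.4163517 ] [-0.07543638 -0.42695062]
mug [0.56615093 0.46458923] [-0.01356598  0.45698914]
tape [0.41665571 0.32330383] [-0.15757004  0.31011091]
```

```bash
cat >> h.py <<'E'
YJ=-.0381;PJ=np.array([.5623,.0074])
def jw(x,y):  # jig mm -> world
    c,s=np.cos(YJ),np.sin(YJ);return PJ+np.array([c*x-s*y,s*x+c*y])/1e3
def wj(w):
    c,s=np.cos(YJ),np.sin(YJ);d=(np.array(w)[:2]-PJ)*1e3;return np.array([c*d[0]+s*d[1],-s*d[0]+c*d[1]])
def step(p,yaw,P,Y):  # row reaching P,Y from pose p,yaw
    d=np.array(P)-p;c,s=np.cos(yaw),np.sin(yaw)
    return [round(float(v),4) for v in(c*d[0]+s*d[1],-d[2],-s*d[0]+c*d[1])]+[0,round(float(-np.degrees(Y-yaw)),1),0]
E
python3 - <<'E'
from h import *
s=robot.observe();p=s["tool_pos"];y=s["tool_rot"][2];T=np.r_[jw(47,195),.237];Y=YJ
print(T)
for k in range(3):
    a=p+(T-p)*k/3;b=p+(T-p)*(k+1)/3;print(step(a,y+(Y-y)*k/3,b,y+(Y-y)*(k+1)/3))
E
```

```text
[0.61669359 0.20046822 0.237     ]
[-0.2152, 0.0001, -0.1549, 0, -51.5, 0]
[-0.2552, 0.0001, 0.072, 0, -51.5, 0]
[-0.1025, 0.0001, 0.2446, 0, -51.5, 0]
```

Emit:
{"method": "apply_moves", "body": {"plan": [[-0.043,0,-0.031,0,-10.3,0,1],[-0.086,0,-0.062,0,-20.6,0,1],[-0.129,0,-0.093,0,-30.9,0,1],[-0.172,0,-0.124,0,-41.2,0,1],[-0.215,0,-0.155,0,-51.5,0,1]], "squeeze": 10}}

```text
time: 0.72
tool_pos: [0.3444, -0.2531, 0.2375]
tool_rot: [-1.571, 0.0, -1.83]
contact_force: [0.7, 0.3, -0.2]
opening: 0.0464
```

Emit:
{"method": "apply_moves", "body": {"plan": [[-0.051,0,0.0144,0,-10.3,0,1],[-0.102,0,0.0288,0,-20.6,0,1],[-0.153,0,0.0432,0,-30.9,0,1],[-0.204,0,0.0576,0,-41.2,0,1],[-0.255,0,0.072,0,-51.5,0,1]]}}

```text
time: 1.35
tool_pos: [0.4807, -0.0258, 0.2375]
tool_rot: [-1.571, 0.0, -0.931]
contact_force: [0.2, -0.8, -0.6]
opening: 0.0006
```

Emit:
{"method": "apply_moves", "body": {"plan": [[-0.0205,0,0.049,0,-10.3,0,1],[-0.041,0,0.098,0,-20.6,0,1],[-0.0615,0,0.147,0,-30.9,0,1],[-0.082,0,0.196,0,-41.2,0,1],[-0.1025,0,0.2446,0,-51.5,0,1]]}}

```text
time: 1.98
tool_pos: [0.6171, 0.2015, 0.2372]
tool_rot: [-1.571, 0.001, -0.032]
contact_force: [0.5, -0.8, 0.1]
opening: 0.0002
```

Run:
```python
from h import *
s=robot.observe();p=s["tool_pos"];y=s["tool_rot"][2];T=np.r_[jw(47,195),.038]
print(s["time"],p,s["tool_rot"],s["opening"],wj(p),s["qpos"],s["contact_force"],step(p,y,T,YJ))
cv2.imwrite("pics/top1.png",cams.read_camera("top")[150:350,190:400])
```

```text
1.975 [0.61713119 0.20148794 0.23717145] [-1.57119511e+00  6.82672526e-04 -3.22638737e-02] 0.00024500313039435204 [ 47.39843728 196.03564739] [ 1.97732528e-01  5.77890116e-01  1.14275644e+00 -2.35256234e-04
  1.42170171e+00 -1.34076503e+00] [ 0.52786471 -0.83331981  0.13836185] [-0.0004, 0.1992, -0.001, 0, 0.3, 0]
```

Emit:
{"method": "apply_moves", "body": {"plan": [[0,0.04,0,0,0,0,1],[0,0.08,0,0,0.3,0,1],[0,0.12,0,0,0.3,0,1],[0,0.15,0,0,0.3,0,1],[0,0.165,0,0,0.3,0,1]]}}

```text
time: 2.65
tool_pos: [0.6155, 0.1996, 0.0704]
tool_rot: [-1.572, 0.004, -0.044]
contact_force: [0.3, 0.5, 0.1]
opening: 0.0006
```

Emit:
{"method": "apply_moves", "body": {"plan": [[0,0.01,0,0,0,0,1],[0,0.02,0,0,0,0,1],[0,0.03,0,0,0,0,1],[0,0.034,0,0,0,0,1],[0,0.034,0,0,0,0,1]]}}

```text
time: 3.28
tool_pos: [0.6166, 0.1999, 0.0386]
tool_rot: [-1.571, 0.0, -0.044]
contact_force: [0.6, -0.5, -0.5]
opening: 0.0004
```

Run:
```python
from h import *
s=robot.observe();p=s["tool_pos"]
print(p,s["tool_rot"],wj(p),s["contact_force"])
for n in("scene","top"):
    q=proj(n,p).astype(int); i=cams.read_camera(n)
    j=i[max(q[1]-60,0):q[1]+60,max(q[0]-60,0):q[0]+100]; cv2.imwrite(f"pics/c2{n}.png",j)
a=[cv2.resize(cv2.imread(f"pics/c2{n}.png"),(400,300),interpolation=cv2.INTER_CUBIC) for n in("scene","top")]
cv2.imwrite("pics/pre.png",np.hstack(a))
```

```text
[0.61657209 0.19988469 0.03860023] [-1.57094955e+00  1.58479996e-04 -4.35107647e-02] [ 46.9008147  194.41226555] [ 0.56190116 -0.45967359 -0.53755543]
```

View pics/pre.png

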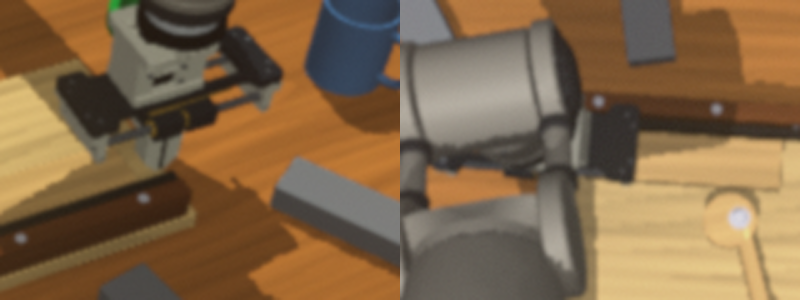

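Both views show the closed fingers standing behind the blank's +y end, over the base and clear of fence and mug. Now I'll push.

Emit:
{"method": "apply_moves", "body": {"plan": [[0,0,-0.01,0,-0.3,0,1],[0,0,-0.02,0,-0.3,0,1],[0,0,-0.03,0,-0.3,0,1],[0,0,-0.04,0,-0.3,0,1],[0,0,-0.048,0,-0.3,0,1]]}}

```text
time: 4.0
tool_pos: [0.6147, 0.1513, 0.0389]
tool_rot: [-1.571, -0.001, -0.039]
contact_force: [0.5, 2.4, 1.7]
opening: 0.0004
```

Emit:
{"method": "apply_moves", "body": {"plan": [[0,0,-0.005,0,0,0,1],[0,0,-0.01,0,0,0,1],[0,0,-0.014,0,0,0,1],[0,0,-0.017,0,0,0,1],[0,0,-0.019,0,0,0,1]]}}

```text
time: 4.62
tool_pos: [0.6139, 0.133, 0.0389]
tool_rot: [-1.571, -0.0, -0.038]
contact_force: [0.1, 3.9, 3.3]
opening: 0.0008
```

Run:
```python
from h import *
s=robot.observe();p=s["tool_pos"]
print(p,s["tool_rot"],wj(p),s["contact_force"])
```

```text
[0.61391405 0.13298377 0.03886427] [-1.57067337e+00 -4.03192007e-04 -3.81954154e-02] [ 46.7930056  127.45865205] [0.06649403 3.94763073 3.30333565]
```

Emit:
{"method": "apply_moves", "body": {"plan": [[0,0,-0.0015,0,0,0,1],[0,0,-0.003,0,0,0,1],[0,0,-0.0045,0,0,0,1],[0,0,-0.006,0,0,0,1],[0,0,-0.0065,0,0,0,1]]}}

```text
time: 5.25
tool_pos: [0.6136, 0.1263, 0.0387]
tool_rot: [-1.571, -0.0, -0.038]
contact_force: [0.2, 2.8, 3.4]
opening: 0.0005
```

Emit:
{"method": "apply_moves", "body": {"plan": [[0,0,-0.0005,0,0,0,1],[0,0,-0.001,0,0,0,1],[0,0,-0.0015,0,0,0,1],[0,0,-0.002,0,0,0,1],[0,0,-0.002,0,0,0,1]]}}

```text
time: 5.88
tool_pos: [0.6134, 0.1244, 0.0387]
tool_rot: [-1.571, 0.0, -0.038]
contact_force: [0.3, 2.7, 2.9]
opening: 0.0003
```

Emit:
{"method": "apply_moves", "body": {"plan": [[0,0,-0.0005,0,0,0,1],[0,0,-0.001,0,0,0,1],[0,0,-0.0015,0,0,0,1],[0,0,-0.002,0,0,0,1],[0,0,-0.002,0,0,0,1]]}}

```text
time: 6.5
tool_pos: [0.6134, 0.1227, 0.0387]
tool_rot: [-1.57, 0.0, -0.038]
contact_force: [0.1, 4.6, 3.8]
opening: 0.0006
```

Run:
```python
from h import *
s=robot.observe();p=s["tool_pos"]
print(p,wj(p),s["contact_force"])
i=cams.read_camera("top")[207:325,215:371]
cv2.imwrite("pics/crop3.png",cv2.resize(i,None,fx=5,fy=5,interpolation=cv2.INTER_CUBIC))
```

```text
[0.61336677 0.12272622 0.03866829] [ 46.63684441 117.18770065] [0.11354953 4.61160147 3.77040349]
```

View pics/crop3.png

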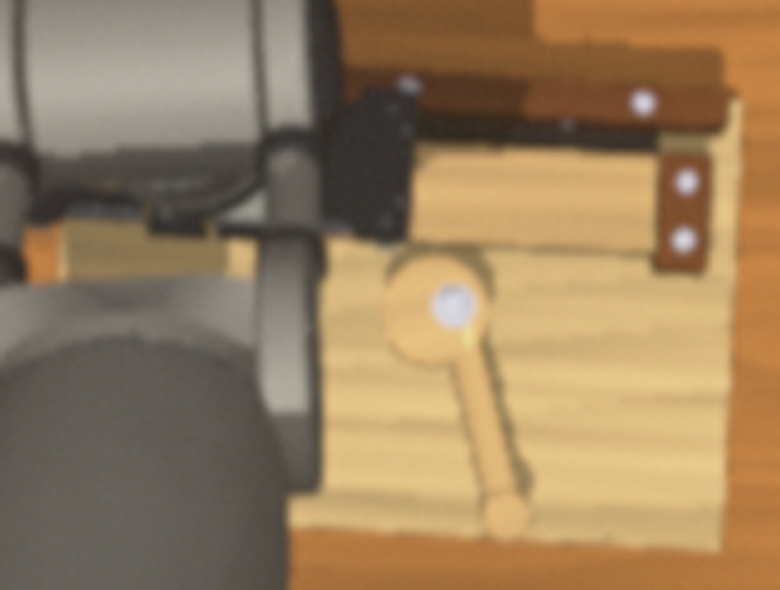

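The blank's end is now at or very near the stop at crop x≈655, and the lever hasn't moved. I'll keep going until the force rises.

Emit:
{"method": "apply_moves", "body": {"plan": [[0,0,-0.0004,0,0,0,1],[0,0,-0.0008,0,0,0,1],[0,0,-0.0012,0,0,0,1],[0,0,-0.0015,0,0,0,1],[0,0,-0.0015,0,0,0,1]]}}

```text
time: 7.18
tool_pos: [0.6134, 0.1226, 0.0387]
tool_rot: [-1.569, -0.0, -0.038]
contact_force: [0.3, 11.1, 2.3]
opening: 0.0006
```

Butted: the TCP stopped and the force went from 4 to 11 N. Now I'll back off and plan the lever path.

Emit:
{"method": "apply_moves", "body": {"plan": [[0,0,0.01,0,0,0,1],[0,0,0.022,0,0,0,1],[0,-0.02,0.022,0,0,0,1],[0,-0.045,0.022,0,0,0,1],[0,-0.065,0.022,0,0,0,1]]}}

```text
time: 7.8
tool_pos: [0.6141, 0.1431, 0.1043]
tool_rot: [-1.572, 0.0, -0.038]
contact_force: [0.5, -0.1, -0.0]
opening: 0.0004
```

```bash
cat >> h.py <<'E'
def lev(turn,off,r=82):
    th=3.665-turn;t=np.array([np.sin(th),-np.cos(th)])
    return jw(*(np.array([-10,0])+r*np.array([np.cos(th),np.sin(th)])-off*t)),th+YJ-np.pi
E
python3 - <<'E'
from h import *
s=robot.observe();p=s["tool_pos"];y=s["tool_rot"][2]
print(p,wj(p),s["contact_force"])
T,Y=lev(.22,42);print(T,Y,step(p,y,np.r_[T,.1],Y))
T1,Y1=lev(.22,30)
print("closein",step(np.r_[T,.038],Y,np.r_[T1,.038],Y1))
E
```

```text
[0.61414199 0.14308859 0.10429181] [ 46.63588642 137.56482037] [ 0.54148616 -0.11037259 -0.01756217]
[ 0.48418892 -0.05425048] 0.2653073464102067 [-0.1224, 0.0043, -0.2021, 0, -17.4, 0]
closein [0.0, -0.0, 0.012, 0, -0.0, 0]
```

Emit:
{"method": "apply_moves", "body": {"plan": [[-0.0245,0,-0.04,0,-3.5,0,1],[-0.049,0,-0.081,0,-7,0,1],[-0.0735,0,-0.122,0,-10.5,0,1],[-0.1,0,-0.165,0,-14,0,1],[-0.1224,0,-0.202,0,-17.4,0,1]]}}

```text
time: 8.43
tool_pos: [0.4829, -0.0554, 0.1036]
tool_rot: [-1.571, 0.001, 0.268]
contact_force: [0.0, -0.6, 0.4]
opening: 0.0002
```

Emit:
{"method": "apply_moves", "body": {"plan": [[0,0,0,0,0,0,1],[0,0.02,0,0,0,0,1],[0,0.04,0,0,0,0,1],[0,0.055,0,0,0,0,1],[0,0.066,0,0,0,0,1]]}}

```text
time: 9.05
tool_pos: [0.4844, -0.0537, 0.0369]
tool_rot: [-1.571, 0.0, 0.266]
contact_force: [0.3, 0.1, 1.6]
opening: 0.0006
```

Run:
```python
from h import *
s=robot.observe();p=s["tool_pos"];y=s["tool_rot"][2]
print(p,y,wj(p),s["contact_force"])
# path in two-stage listing from a nominal lever pose
P,Y=np.r_[lev(.22,42)[0],.038],lev(.22,42)[1]
def rows(t0,o0,L):
    T0,Y0=lev(t0,o0)
    for t,o in L:
        T,Yy=lev(t,o);print(t,o,step(np.r_[T0,.038],Y0,np.r_[T,.038],Yy))
rows(.22,42,[(.22,30),(.22,26),(.3,26),(.4,26),(.5,26)])
for a in(.5,.95,1.4):print();rows(a,26,[(a+.09*k,26) for k in range(1,6)])
i=cams.read_camera("top")[207:325,215:371]
cv2.imwrite("pics/crop4.png",cv2.resize(i,None,fx=5,fy=5,interpolation=cv2.INTER_CUBIC))
```

```text
[ 0.48435086 -0.05374052  0.03688571] 0.26596938877590404 [-75.56368476 -64.06528971] [0.25665817 0.08140213 1.5677127 ]
0.22 30 [0.0, -0.0, 0.012, 0, -0.0, 0]
0.22 26 [0.0, -0.0, 0.016, 0, -0.0, 0]
0.3 26 [-0.0018, -0.0, 0.0226, 0, 4.6, 0]
0.4 26 [-0.0033, -0.0, 0.0311, 0, 10.3, 0]
0.5 26 [-0.004, -0.0, 0.0397, 0, 16.0, 0]

0.59 26 [-0.002, -0.0, 0.0075, 0, 5.2, 0]
0.6799999999999999 26 [-0.0033, -0.0, 0.0151, 0, 10.3, 0]
0.77 26 [-0.004, -0.0, 0.0228, 0, 15.5, 0]
0.86 26 [-0.0039, -0.0, 0.0306, 0, 20.6, 0]
0.95 26 [-0.0031, -0.0, 0.0383, 0, 25.8, 0]

1.04 26 [-0.002, -0.0, 0.0075, 0, 5.2, 0]
1.13 26 [-0.0033, -0.0, 0.0151, 0, 10.3, 0]
1.22 26 [-0.004, -0.0, 0.0228, 0, 15.5, 0]
1.31 26 [-0.0039, -0.0, 0.0306, 0, 20.6, 0]
1.4 26 [-0.0031, -0.0, 0.0383, 0, 25.8, 0]

1.49 26 [-0.002, -0.0, 0.0075, 0, 5.2, 0]
1.5799999999999998 26 [-0.0033, -0.0, 0.0151, 0, 10.3, 0]
1.67 26 [-0.004, -0.0, 0.0228, 0, 15.5, 0]
1.7599999999999998 26 [-0.0039, -0.0, 0.0306, 0, 20.6, 0]
1.8499999999999999 26 [-0.0031, -0.0, 0.0383, 0, 25.8, 0]
```

View pics/crop4.png

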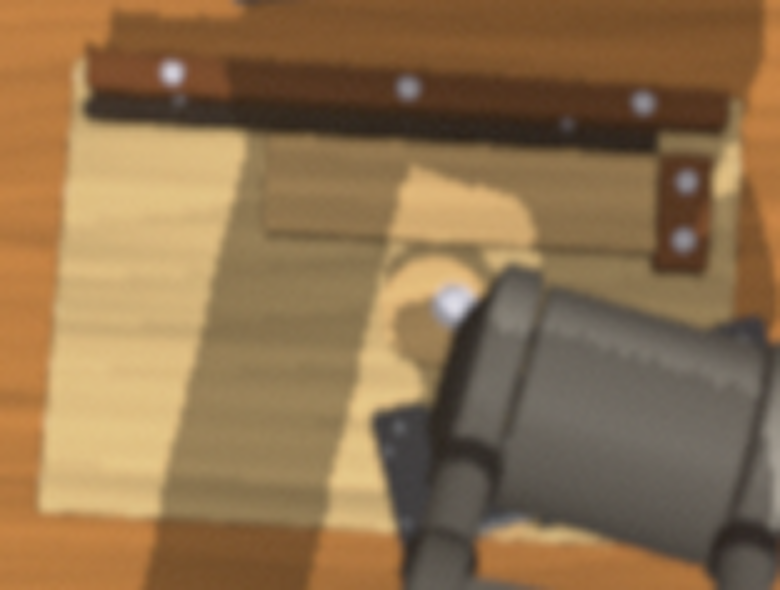

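The blank sits against the stop, its free end at crop x≈265. The finger is down beside the arm. Now I'll swing.

Emit:
{"method": "apply_moves", "body": {"plan": [[0,0,0.01,0,0,0,1],[0,0,0.016,0,0,0,1],[-0.002,0,0.0226,0,4.6,0,1],[-0.003,0,0.031,0,10.3,0,1],[-0.004,0,0.04,0,16,0,1]]}}

```text
time: 9.72
tool_pos: [0.4701, -0.0166, 0.0383]
tool_rot: [-1.572, -0.002, -0.017]
contact_force: [0.4, -2.2, -1.6]
opening: 0.0006
```

Emit:
{"method": "apply_moves", "body": {"plan": [[-0.002,0,0.0075,0,5.2,0,1],[-0.0033,0,0.015,0,10.3,0,1],[-0.004,0,0.023,0,15.5,0,1],[-0.004,0,0.0306,0,20.6,0,1],[-0.003,0,0.0383,0,25.8,0,1]]}}

```text
time: 10.35
tool_pos: [0.4675, 0.0219, 0.0383]
tool_rot: [-1.571, -0.001, -0.467]
contact_force: [0.2, -2.5, -0.1]
opening: 0.0007
```

Run:
```python
from h import *
s=robot.observe();p=s["tool_pos"];y=s["tool_rot"][2]
T,Y=lev(.95,26)
print(p,y,wj(p),s["contact_force"],np.r_[T,Y],step(p,y,np.r_[T,.038],Y))
```

```text
[0.46750325 0.02185369 0.03833149] -0.4666338974051403 [-95.27850397  10.83231786] [ 0.20863934 -2.49697627 -0.13182413] [ 0.46735074  0.02128611 -0.46469265] [0.0001, 0.0003, -0.0006, 0, -0.1, 0]
```

Tracking well: about 2.5 N on the arm. Next turn is to 1.4.

Emit:
{"method": "apply_moves", "body": {"plan": [[-0.002,0,0.0075,0,5.2,0,1],[-0.0033,0,0.015,0,10.3,0,1],[-0.004,0,0.023,0,15.5,0,1],[-0.004,0,0.0306,0,20.6,0,1],[-0.003,0,0.0383,0,25.8,0,1]]}}

```text
time: 10.98
tool_pos: [0.4814, 0.0571, 0.0383]
tool_rot: [-1.572, -0.001, -0.917]
contact_force: [-2.3, -5.7, 1.9]
opening: 0.0008
```

Emit:
{"method": "apply_moves", "body": {"plan": [[-0.001,0,0.004,0,2.6,0,1],[-0.002,0,0.0075,0,5.2,0,1],[-0.0027,0,0.0113,0,7.8,0,1],[-0.0033,0,0.015,0,10.3,0,1],[-0.0036,0,0.019,0,12.9,0,1]]}}

```text
time: 11.6
tool_pos: [0.4931, 0.0712, 0.0382]
tool_rot: [-1.574, -0.0, -1.14]
contact_force: [-6.1, -7.1, 4.5]
opening: 0.0006
```

Run:
```python
from h import *
s=robot.observe();p=s["tool_pos"];y=s["tool_rot"][2]
T,Y=lev(1.625,26)
print(p,y,wj(p),s["contact_force"],np.r_[T,Y],step(p,y,np.r_[T,.038],Y),s["qpos"])
i=cams.read_camera("top")[207:325,215:371]
cv2.imwrite("pics/crop5.png",cv2.resize(i,None,fx=5,fy=5,interpolation=cv2.INTER_CUBIC))
```

```text
[0.49311892 0.07116003 0.03822394] -1.1403085031467888 [-71.55954065  61.07860105] [-6.13124412 -7.14125818  4.5460314 ] [ 0.49442048  0.07141361 -1.13969265] [0.0003, 0.0002, 0.0013, 0, -0.0, 0] [-0.00960005  0.55444065  1.83059601 -0.00240949  0.75927777 -0.43833739]
```

View pics/crop5.png

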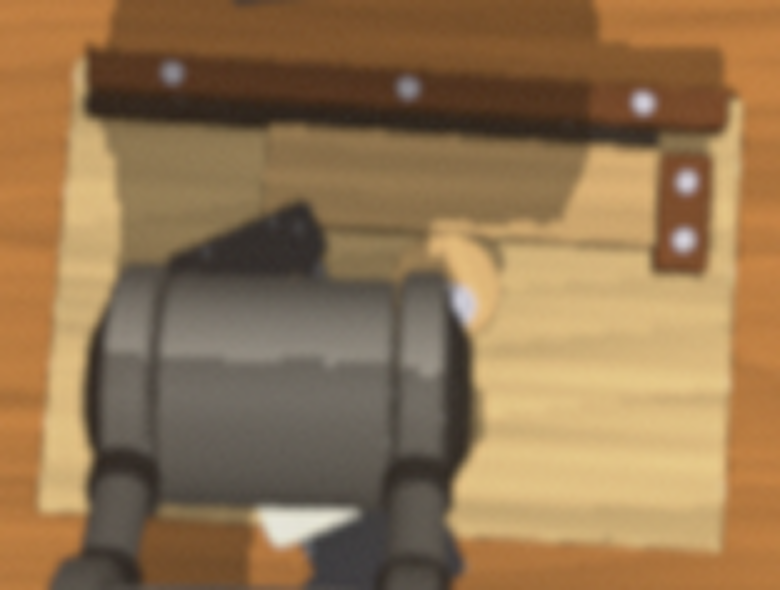

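The cam is pressing the blank: the force is 9–10 N and the blank is still at the stop and against the pad. I'll take it on to about 1.85–1.9.

Emit:
{"method": "apply_moves", "body": {"plan": [[-0.001,0,0.004,0,2.6,0,1],[-0.002,0,0.0075,0,5.2,0,1],[-0.0027,0,0.0113,0,7.8,0,1],[-0.0033,0,0.015,0,10.3,0,1],[-0.0036,0,0.019,0,12.9,0,1]]}}

```text
time: 12.28
tool_pos: [0.5079, 0.0825, 0.0381]
tool_rot: [-1.576, -0.0, -1.365]
contact_force: [-8.2, -5.1, 7.5]
opening: 0.0003
```

Emit:
{"method": "apply_moves", "body": {"plan": [[-0.0004,0,0.0015,0,1,0,1],[-0.0008,0,0.003,0,2,0,1],[-0.0012,0,0.0045,0,3,0,1],[-0.0016,0,0.006,0,4,0,1],[-0.0016,0,0.006,0,4,0,1]]}}

```text
time: 12.9
tool_pos: [0.5134, 0.0855, 0.0381]
tool_rot: [-1.576, -0.001, -1.434]
contact_force: [-8.7, -3.9, 6.1]
opening: 0.0004
```

Emit:
{"method": "apply_moves", "body": {"plan": [[0,0,-0.008,0,0,0,1],[0,0,-0.022,0,0,0,1],[0,-0.03,-0.025,0,0,0,1],[0,-0.08,-0.025,0,0,0,1],[0,-0.13,-0.025,0,0,0,1]]}}

```text
time: 13.52
tool_pos: [0.4908, 0.0827, 0.1694]
tool_rot: [-1.57, 0.0, -1.434]
contact_force: [0.6, -0.2, -0.3]
opening: -0.0002
```

Emit:
{"method": "apply_moves", "body": {"plan": [[0.03,-0.02,0,0,0,0,1],[0.08,-0.05,0,0,0,0,1],[0.13,-0.07,0,0,0,0,1],[0.18,-0.07,-0.02,0,0,0,1],[0.23,-0.07,-0.04,0,0,0,1]]}}

```text
time: 14.15
tool_pos: [0.4824, -0.1522, 0.2383]
tool_rot: [-1.569, -0.001, -1.434]
contact_force: [0.4, -0.1, -0.7]
opening: 0.0002
```

Run:
```python
from h import *
s=robot.observe();print(s["time"],s["tool_pos"],s["contact_force"])
i=cams.read_camera("top");cv2.imwrite("pics/top6.png",i)
b=cv2.imread("pics/top0.png")
a=cv2.resize(i[207:325,215:371],None,fx=5,fy=5,interpolation=cv2.INTER_CUBIC)
cv2.imwrite("pics/crop6.png",a)
# loose things: centroid shift by colour
def cen(im,lo,hi,box):
    h=cv2.cvtColor(im,cv2.COLOR_BGR2HSV);x0,y0,x1,y1=box;m=cv2.moments(cv2.inRange(h[y0:y1,x0:x1],lo,hi),True);return round(x0+m["m10"]/m["m00"],1),round(y0+m["m01"]/m["m00"],1)
for n,lo,hi,bx in[("tape",(45,120,40),(75,255,255),(140,280,220,360)),("mug",(100,90,30),(125,255,255),(80,220,160,290)),("cap",(5,220,200),(15,255,255),(480,290,520,320))]:
    print(n,cen(b,lo,hi,bx),cen(i,lo,hi,bx))
```

```text
14.15 [ 0.48242732 -0.15216454  0.23834448] [ 0.38865959 -0.10585977 -0.66231971]
tape (177.2, 320.0) (177.2, 320.0)
mug (117.8, 255.7) (117.8, 255.8)
cap (499.0, 303.6) (498.9, 303.5)
```

View pics/crop6.png

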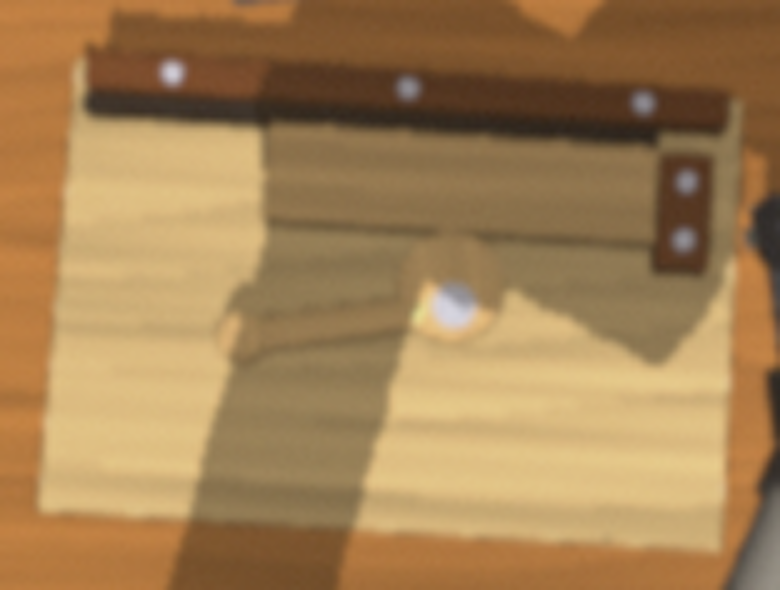

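Run:
```python
from h import *
f=lambda x,y,z:wj(ray("top",(215+x/5-.4,207+y/5-.4),z))
print("blank +y end",f(265,122,.046),f(266,219,.046),"stop-end",f(655,243,.046))
e=f(236,334,.048);print("turn",3.665-np.arctan2(e[1],e[0]+10))
robot.hand_in()
```

```text
blank +y end [ 78.13701573 100.82514183] [28.57033616 96.95530331] stop-end [  27.62844511 -100.46854072]
turn 1.9065629181273274
the job is handed in; nothing more can be done
```

The blank is clamped at the end stop, and I handed the job in at about 14 s of robot time (limit 51 s). No verdict is reported.

- **Blank:** I pushed it by its +y end with the closed fingers until it butted against the stop. The tool stopped moving and the force rose from about 4 to 11 N. In the last image its ends are at about y = -100 and 97–101 mm, so it is seated within the accuracy of the image.
- **Cam:** I swung the lever with the leading finger on the side of its arm, and the force rose to about 10 N as the cam clamped. After I backed off, the lever read about 1.91 rad. The blank's fence side was at about x = 78 mm, so the pad is pressed in by about 3 mm.
- **Everything else:** The mug, tape and glue cap moved less than 0.2 pixel between the first and last images. The arm finished clear of the jig at z = 0.24 m, with contact force below 1 N.

No check failed. One small disagreement: the two readings of the blank's +y end differ by 4 mm, because that edge lies in shadow.

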